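# Lock an eyepiece tube in its leaning holder with the torque handle

## Robot

A 6-joint arm with a two-finger parallel gripper is mounted at the origin on the work surface. World frame = base frame: x ahead of the robot, y to its left, z up, the work surface at z = 0. Lengths are in m, angles in rad, forces in N, time in s.
With the tool pointing down it reaches from about 0.35 to 0.975 m from the base axis. Payload 4.9 kg.
Tool frame: the origin (TCP) lies where the fingers leave the gripper's body, on its centre line; the fingertips stand 73 mm ahead of it and the grasp point (between the pads) lies 54 mm ahead of it; z points along the fingers, y is the direction in which the jaws open and shut (so a half turn about z gives the same grasp; the last joint's range is limited). The gripper opens to 85 mm and grips with 20 to 120 N. Pads are 22 mm wide; open, the fingers measure 114 mm over their backs; the gripper's body (76 mm by 85 mm) begins 54 mm behind the grasp point. The pads swing forward as they close: fully open they stand 13 mm farther back than shut.
Start: joints at [0.998, 0.053, 1.613, -0, 1.476, -0.119], TCP at [0.274, 0.562, 0.304] pointing down, gripper open.
Joint ranges: [-3.01, 3.01], [-1.01, 2.22], [0.06, 2.58], [-1.02, 4.17], [0.09, 2.62], [-3.14, 3.14]. Speed limits (rad/s): [2.57, 2.57, 3.14, 3.14, 3.14, 3.14].

## Interface

Orientations are given as a rotation vector (axis times angle).
In Python, from station import monitor, vision, workorder gives the robot as it stands.
- The arm moves only by the tool arm_command, never from a script. Its argument "rows" is text: rows parted by semicolons, each of 6 numbers parted by spaces: the shift along the world's x, y, z in mm, then the turn, a rotation vector about the world's x, y, z in degrees. In form: tx ty tz wx wy wz; .... A call has 1 to 12 rows; each row is the pose to reach, as a shift and turn from the pose measured when the call began; what a row does not reach only later rows make up. A row lasts 1/8 s, in which the tool goes at most 62.5 mm and 10.7 degrees, less where a joint would pass 70% of its speed; a pose out of reach is approached as far as the arm can. A call with a gripper value outside its range is refused whole. "jaw" is the opening, from 0 (shut) to 1 (fully open), set as the call begins (left out, the last holds). The fingers move at their own pace and stop on an object; "squeeze" is the grip in N (left out, the last holds). Time passes only in rows, so rows that repeat a pose let the fingers close. It gives the time, the measured TCP pose, the force and the opening at its end, in the units of the state.
- monitor.get_obs(): the state, without advancing time (a new reading comes with each control period).
- vision.get_image(name): name is "scene" or "top" or "wrist"; returns a dict with "frame" (420x560x3 uint8, red, green, blue), "vfov" (degrees; the focal length in pixels is half the picture's height over the tangent of half this angle, whatever the lens; pixels are square), "cx", "cy" (the principal point, pixels), "distortion" ([k1, k2, p1, p2, k3] as OpenCV has them; the pictures are not rectified), "R" (3x3) and "t" (3): a world point X has camera coordinates R X + t; the wrist camera has in their place "T_tool_cam" (4x4, takes a point from camera to tool coordinates, whose origin is the TCP and whose axes are the flange's). Camera axes: x right, y down, z forward; pixel columns grow to the right and rows downward; lengths in m; the calibration is good to about 2 mm. A picture is of the moment at which its call begins: read the wrist's pose just before it. There is no depth.
- workorder.finish_job(): hands the job in, once; it reports no verdict.
The state is a dict: "t": time; "q": joint angles; "dq": joint speeds; "effort": joint torques, N m; "tool_pos": TCP position; "tool_rot": TCP orientation; "contact_force": force on the tool from outside, world axes, zero at the start; "wrist_torque": the same for the moment, N m; "opening": finger opening in m.
Only numpy, scipy, OpenCV 4.12 (cv2) and the standard library are available. Lean on these libraries where they do the work, as an engineer would, in place of code of your own. Each camera call takes 0.05 s, during which the arm holds its last target. There are 200 camera calls.

## Task

Slide the slim steel eyepiece tube, black head up, down through the leaning row of shrinking rings until the smallest ring stops it, and let it rest there. Then turn the red torque handle clockwise, which swings the locking arm against the tube, until its clutch is felt to slip; stop after about 10 to 20 degrees of slip (30 is too much) and let go. Leave the other things on the bench where they stand.

Things in the scene. Friction and masses are not known exactly. Their poses are not given: they have to be found in the camera images.
- tube: the eyepiece tube, loose, standing upright at one of three places: steel shaft 26 mm across and 105 mm long (foot bevelled to 21 mm across over its last 4 mm) under a black head 32 mm across, 30 mm long; 135 mm in all, 0.1 to 0.2 kg. Origin at the centre of its foot, z along the tube towards the head; round about z
- seat (a point): where the tube's foot comes to rest: centre of the upper face of the smallest (brass) ring of the holder, which is fixed, elsewhere and turned otherwise each time. z points up the common axis of the rings, leaning 25 degrees from vertical roughly towards the robot; y level, x up and away. A grey post, 30 mm wide, stands behind the rings, 28 mm along x from their axis, up to 75 mm along z
- top_ring (a point): centre of the upper face of the first and widest ring, 76 mm along z above the seat, same axes. The rings are 48 mm across outside, 6 mm thick; holes from top to bottom: 34 mm, 30 mm (upper face 38 mm above the seat), 18 mm (the seat; the tube does not pass). The home tube stands 59 mm out of this ring
- handle (a point): centre of the red T-handle bar: 64 mm long, 12 mm thick, 24 mm high, a white band near one end. x along the bar, y across its thickness, z up along its turning axis, parallel to the rings' axis. Below the bar a bare stem 10 mm across for 24 mm, then a drum 38 mm across. Grip it firmly across its thickness, fingers along z; turn it clockwise seen from above (negative about its z)
- pivot (a point): point on the handle's axis, 56 mm below the bar's centre and 120 mm beside the rings' axis, same axes as the seat. Here a steel locking arm, 130 mm long, turns with the handle between the two upper rings. It starts 65 to 135 degrees short of the tube, turns freely (0.04 N m), stays where left, jams against the tube; then the handle's clutch slips at 0.35 N m (0.2 stays when held still)
- clutch (a joint): slip of the torque clutch: angle in rad by which the handle has turned clockwise past the locking arm; 0 at the start, grows only while the clutch slips; turning back moves the arm away instead. Wanted at the end: 0.1 to 0.52
- brass_eyepiece: bystander: short fat brass eyepiece, 46 mm across and 65 mm tall, too wide for the rings; origin under its centre
- reagent: bystander: small amber bottle, 44 mm across and 95 mm tall; origin under its centre
- dish: bystander: shallow glass dish, 90 mm across and 16 mm tall; origin under its centre
- slide_box: bystander: blue slide box, 100 x 85 x 34 mm; origin under its centre
- screwdriver: bystander: screwdriver 150 mm long, lying on the bench
- lens_fluid: bystander: small white jar, 36 mm across and 75 mm tall; origin under its centre
Mind the look-alikes: they are no part of the job. What is shaped like the tube but pink or purple is not meant.

How it is judged:
On the way, in this order (a step that is already met when the one before it is completed fails the run):
1. the tube rests, head up, on the smallest ring, down through the two wider ones, with the clutch not yet slipped (z of tube in the frame of seat below 0.004 m and distance between tube and seat below 0.009 m and angle between the z axis of tube and the z axis of seat, either way round below 0.15 rad and angle between tube's own z axis and vertical below 0.9 rad and contact force between the fingers and tube below 0.1 N and value of joint clutch below 0.1 rad), for 0.2 s.
2. the handle's clutch has slipped by 0.1 rad or more with the tube still home (value of joint clutch above 0.1 rad and distance between tube and seat below 0.009 m), for 0.1 s.
At the end, for the whole second after the job is handed in: The tube is at rest in the rings, head up, its foot within 9 mm of the seat point and less than 4 mm above it, within 0.15 rad of the rings' axis; the clutch has slipped by 0.1 to 0.52 rad (6 to 30 degrees) (all of step 2 and z of tube in the frame of seat below 0.004 m and angle between the z axis of tube and the z axis of seat, either way round below 0.15 rad and angle between tube's own z axis and vertical below 0.9 rad and linear speed of tube below 0.02 m/s and value of joint clutch below 0.52 rad); the robot touches nothing.
It fails at once if the clutch is slipped by more than 0.52 rad (30 degrees) (value of joint clutch above 0.52 rad).
It fails at once if a bystander is moved by more than 30 mm (distance of any of brass_eyepiece, reagent, dish, slide_box, screwdriver, lens_fluid from where it was at the start of the episode above 0.03 m).
It fails at once if a standing bystander is tipped over (angle between any of brass_eyepiece, reagent, lens_fluid's own z axis and vertical above 0.6 rad).
It also fails if it takes over 72 s, if anything falls off the work surface, if the arm or the gripper's body presses on something with over 40 N, if the wrist force passes 120 N, or if a joint passes its speed limit or range.

## Working session

There is one attempt and no reset: what is moved stays moved. The work goes in short steps, Python scripts to look and compute and a tool call to move; the robot and the scene stay as the last step left them, time stands still between calls to the robot, and variables do not carry over. Pictures are saved under pics/ and viewed, about 8 in all and at most 12, crops included, and the job is handed in when it is done.

Besides the shell and the picture viewer there is one more tool, called as name(argument=value, ...), one argument or row to a line, values as JSON. arm_command: Moves the arm, as the interface text tells. Its arguments: {"type":"object","properties":{"rows":{"type":"string"},"jaw":{"type":"number"},"squeeze":{"type":"number"}},"required":["rows"]}

```bash
ls; mkdir -p pics; cat > h.py <<'E'
import numpy as np, cv2, pickle
from scipy.spatial.transform import Rotation as Ro
from station import monitor, vision, workorder
def cam(name):
    o=monitor.get_obs(); d=vision.get_image(name)
    f=d["frame"]; h=f.shape[0]; F=h/2/np.tan(np.radians(d["vfov"])/2)
    d["K"]=np.array([[F,0,d["cx"]],[0,F,d["cy"]],[0,0,1]]); d["D"]=np.array(d["distortion"],float)
    if "R" not in d:
        T=np.eye(4);T[:3,:3]=Ro.from_rotvec(o["tool_rot"]).as_matrix();T[:3,3]=o["tool_pos"]
        W=np.linalg.inv(T@np.array(d["T_tool_cam"])); d["R"]=W[:3,:3]; d["t"]=W[:3,3]
    d["R"]=np.array(d["R"]);d["t"]=np.array(d["t"])
    return d
def save(d,fn,crop=None,s=1):
    f=d["frame"][:,:,::-1]
    if crop: a,b,c,e=crop; f=f[b:e,a:c]
    cv2.imwrite("pics/"+fn,cv2.resize(f,None,fx=s,fy=s,interpolation=cv2.INTER_CUBIC))
def ray(d,uv):
    p=cv2.undistortPoints(np.array(uv,float).reshape(-1,1,2),d["K"],d["D"]).reshape(-1,2)
    v=np.c_[p,np.ones(len(p))]@d["R"]; v/=np.linalg.norm(v,axis=1)[:,None]
    return -d["R"].T@d["t"], v
def onz(d,uv,z):
    c,v=ray(d,uv); return c+v*((z-c[2])/v[:,2])[:,None]
def tri(*prs):
    A=np.zeros((3,3));b=np.zeros(3);L=[]
    for d,uv in prs:
        c,v=ray(d,[uv]);v=v[0];P=np.eye(3)-np.outer(v,v);A+=P;b+=P@c;L.append((P,c))
    x=np.linalg.solve(A,b); return x,[round(1000*np.linalg.norm(P@(x-c)),1) for P,c in L]
def proj(d,X):
    return cv2.projectPoints(np.atleast_2d(np.array(X,float)),cv2.Rodrigues(d["R"])[0],d["t"],d["K"],d["D"])[0].reshape(-1,2)
E
python3 - <<'E'
from h import *
D={n:cam(n) for n in("scene","top","wrist")}
pickle.dump(D,open("d0.pkl","wb"))
for n in D: print(n,D[n]["vfov"],np.round(-D[n]["R"].T@D[n]["t"],3),np.round(D[n]["R"][2],2))
save(D["scene"],"s0.png",s=1.42);save(D["top"],"t0.png",s=1.42)
E
```

```text
pics
scene 53.45445511918132 [ 1.013 -0.437  0.829] [-0.49  0.5  -0.71]
top 44.182327049570866 [0.354 0.051 1.5  ] [ 0.12  0.01 -0.99]
wrist 59.1640379821086 [0.214 0.59  0.373] [ 0.23 -0.11 -0.97]
```

View pics/s0.png

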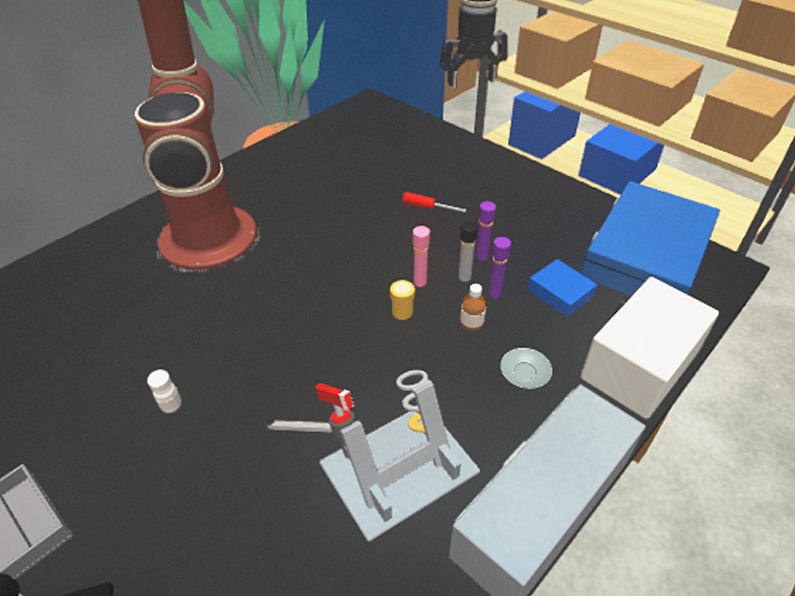

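View pics/t0.png

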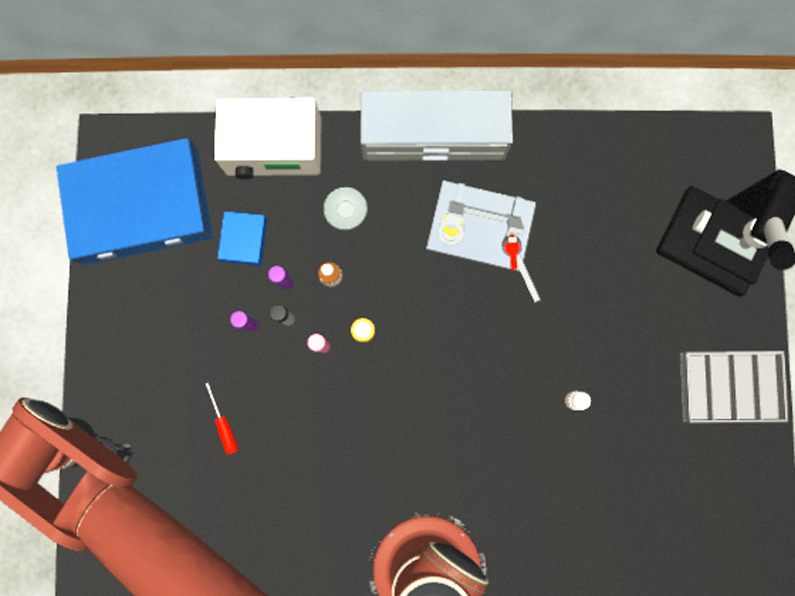

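The scene picture shows the black-headed tube at about (467,255), between a pink and two purple look-alikes. The holder is at (415,400), with the red handle at (335,395). In the top picture the tube head is at (279,313), the rings at (452,230) and the handle at (512,245). Next I'll zoom in for precise pixels.

```bash
python3 - <<'E'
from h import *
D=pickle.load(open("d0.pkl","rb"))
def crop(n,a,b,w,h,s): 
    f=D[n]["frame"][b:b+h,a:a+w,::-1]; return cv2.resize(f,None,fx=s,fy=s,interpolation=cv2.INTER_CUBIC)
A=crop("scene",180,250,160,120,5)   # x5
cv2.imwrite("pics/c1.png",A)
B=crop("top",295,120,90,100,4); C=crop("top",150,175,100,100,4)
cv2.imwrite("pics/c2.png",np.hstack([B,C]))
E
```

```text
(no output)
```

View pics/c1.png

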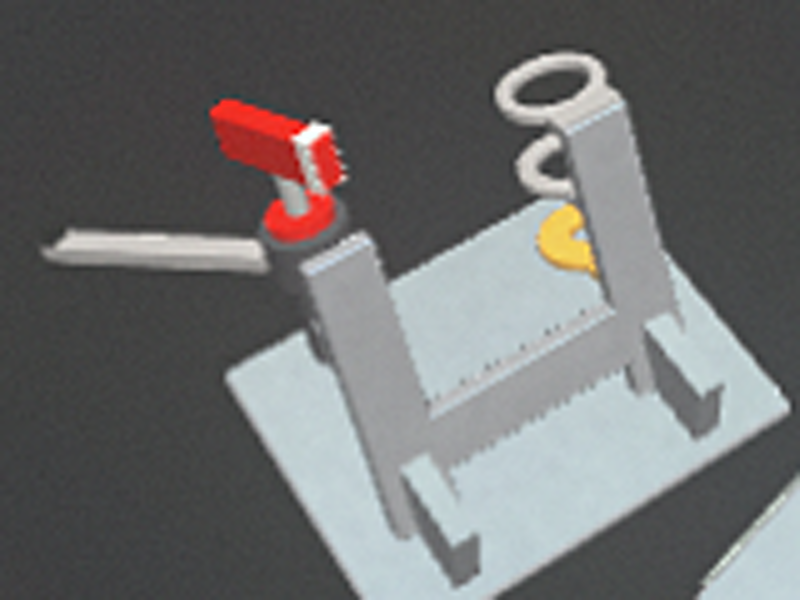

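View pics/c2.png

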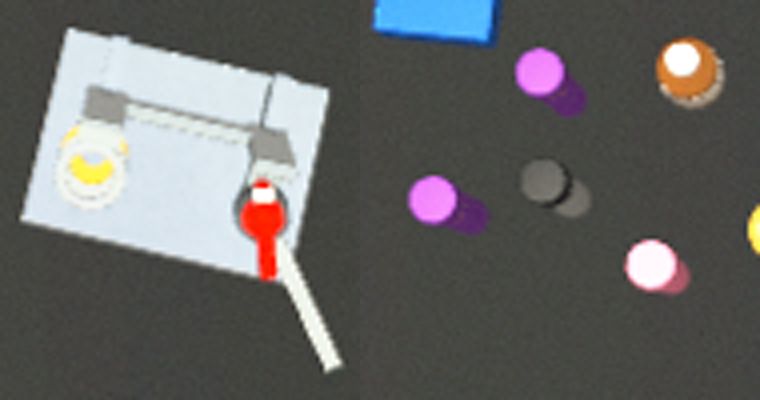

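```bash
python3 - <<'E'
from h import *
D=pickle.load(open("d0.pkl","rb")); T,S=D["top"],D["scene"]
B=lambda x,y:(295+x/4,120+y/4); C=lambda x,y:(150+(x-360)/4,175+y/4); A=lambda x,y:(180+x/5,250+y/5)
np.set_printoptions(precision=4,suppress=True)
th=onz(T,[C(545,182)],.135)[0]; print("tube top",th, "scene proj foot/top",proj(S,[[th[0],th[1],0],th])*1.42)
tr=tri((T,B(90,168)),(S,A(551,88))); print("topring",tr)
print("handle",tri((T,B(264,225)),(S,A(278,143))))
print("handle top face centre", tri((T,B(264,228)),(S,A(272,128))))
p=onz(T,[B(68,28),B(328,88),B(22,218),B(285,280)],.008); print(p)
for a,b in((0,1),(2,3),(0,2),(1,3)): v=p[b]-p[a]; print(np.linalg.norm(v),np.degrees(np.arctan2(v[1],v[0])))
# bar direction: white end / red end top face at z
z=tri((T,B(264,228)),(S,A(272,128)))[0][2]
q=onz(T,[B(263,182),B(268,278)],z); v=q[1]-q[0]; print("bar",q,np.linalg.norm(v),np.degrees(np.arctan2(v[1],v[0])))
v=onz(T,[B(280,250),B(333,367)],z-.06); print("arm",v)
for nm,u in(("pink",C(651,265)),("pur1",C(432,200)),("pur2",C(540,72))): print(nm,onz(T,[u],.135)[0])
print("reagent",onz(T,[C(682,60)],.095)); print("brass",onz(T,[(363/1.42,330/1.42)],.065)); 
E
```

```text
tube top [0.497  0.2799 0.135 ] scene proj foot/top [[461.541  278.2868]
 [466.2148 225.8897]]
topring (array([ 0.6578, -0.0449,  0.1216]), [np.float64(0.1), np.float64(0.1)])
handle (array([ 0.6128, -0.1564,  0.1533]), [np.float64(1.3), np.float64(1.3)])
handle top face centre (array([ 0.6095, -0.1556,  0.1594]), [np.float64(1.0), np.float64(1.0)])
[[ 0.7889 -0.0378  0.008 ]
 [ 0.7429 -0.2295  0.008 ]
 [ 0.6455 -0.0027  0.008 ]
 [ 0.5992 -0.1944  0.008 ]]
0.1971843548377281 -103.4825006871362
0.1971653886147136 -103.58575860074437
0.1475966975431396 166.2619752396954
0.1479521104924653 166.25512015722228
bar [[ 0.6398 -0.1564  0.1594]
 [ 0.5756 -0.1583  0.1594]] 0.06420250675839341 -178.29262037557996
arm [[ 0.605  -0.1764  0.0994]
 [ 0.5241 -0.2108  0.0994]]
pink [0.4417 0.2085 0.135 ]
pur1 [0.485  0.3553 0.135 ]
pur2 [0.5711 0.2847 0.135 ]
reagent [[0.5856 0.1934 0.095 ]]
brass [[0.4709 0.1251 0.065 ]]
```

The two rays agree within 1.3 mm. The predicted handle (top ring − 120 y + 34 z) is within about 3 mm of the measured one, and the plate gives the holder's yaw. Next I'll plan the approach to the tube.

```bash
cat >> h.py <<'E'
np.set_printoptions(precision=4,suppress=True)
n=np.array([np.cos(np.radians(166.3)),np.sin(np.radians(166.3)),0]); s,c=np.sin(np.radians(25)),np.cos(np.radians(25))
Z=s*n+c*np.array([0,0,1]); X=-c*n+s*np.array([0,0,1]); Y=np.cross(Z,X)
def plan(pos,zt,yt,o=None):
    "TCP pos, tool z dir, tool y dir -> row"
    o=o or monitor.get_obs(); zt=zt/np.linalg.norm(zt); yt=yt-zt*(yt@zt); yt/=np.linalg.norm(yt)
    R0=Ro.from_rotvec(o["tool_rot"]); out=[]
    for sg in(1,-1):
        R=Ro.from_matrix(np.c_[np.cross(sg*yt,zt),sg*yt,zt])
        w=np.degrees((R*R0.inv()).as_rotvec()); out.append((np.linalg.norm(w),w))
        print("shift",np.round(1000*(np.array(pos)-o["tool_pos"]),1),"turn",np.round(w,2),"| tool-z roll",np.round(np.degrees((R0.inv()*R).as_rotvec()),1))
def st():
    o=monitor.get_obs(); print("t",round(o["t"],2),"q",np.round(o["q"],3),"pos",np.round(o["tool_pos"],4),"F",np.round(o["contact_force"],2),"M",np.round(o["wrist_torque"],3),"op",round(o["opening"],4)); print(Ro.from_rotvec(o["tool_rot"]).as_matrix()); return o
E
python3 - <<'E'
from h import *
st(); a=np.radians(-40)
plan([.497,.2799,.25],np.array([0,0,-1.]),np.array([np.cos(a),np.sin(a),0]))
T=pickle.load(open("d0.pkl","rb"))["top"]
P=np.array([.6385,-.1636,.1017]); cc,v=ray(T,[(295+333/4,120+367/4),(295+280/4,120+250/4)]); 
for r in v:
    q=cc+r*((P-cc)@Z)/(r@Z)-P; print("arm xy in ring frame",q@X,q@Y)
E
```

```text
t 0.15 q [ 0.998  0.053  1.614 -0.     1.476 -0.119] pos [0.2738 0.5614 0.3029] F [0.12 0.42 0.15] M [-0.03   0.009 -0.005] op 0.0856
[[-0.8988  0.4384 -0.0009]
 [ 0.4384  0.8988 -0.0014]
 [ 0.0002 -0.0017 -1.    ]]
shift [ 223.2 -281.5  -52.9] turn [   0.01   -0.11 -104.  ] | tool-z roll [ -0.1   0.1 104. ]
shift [ 223.2 -281.5  -52.9] turn [ 0.1   0.01 76.  ] | tool-z roll [ -0.1  -0.1 -76. ]
arm xy in ring frame -0.10297818922405613 -0.07923182036344302
arm xy in ring frame -0.0301365279719367 -0.02152594271899955
```

arm_command(
  rows="60 -70 0 0 0 20; 120 -150 0 0 0 40; 180 -220 0 0 0 60; 223 -281 0 0 0 76; 223 -281 0 0 0 76; 223 -281 0 0 0 76; 223 -281 0 0 0 76; 223 -281 0 0 0 76; 223 -281 0 0 0 76; 223 -281 0 0 0 76",
  jaw=0.7,
  squeeze=40,
)

```text
t: 1.4
tool_pos: [0.4966, 0.2806, 0.3027]
tool_rot: [-1.326, 2.848, -0.002]
contact_force: [-0.5, 0.2, 0.5]
opening: 0.0598
```

```bash
python3 - <<'E'
from h import *
st(); d=cam("wrist"); pickle.dump(d,open("w1.pkl","wb"))
print("predicted head top, foot:",proj(d,[[.497,.2799,.135],[.497,.2799,0]]))
save(d,"w1.png",s=1.42)
E
```

```text
t 1.4 q [ 0.384 -0.076  1.743 -0.002  1.475 -2.058] pos [0.4966 0.2806 0.3027] F [-0.51  0.18  0.53] M [-0.018  0.014 -0.03 ] op 0.0598
[[-0.6435 -0.7654  0.0008]
 [-0.7654  0.6435 -0.0013]
 [ 0.0005 -0.0014 -1.    ]]
predicted head top, foot: [[281.8649 214.6579]
 [282.2333 179.2252]]
```

View pics/w1.png

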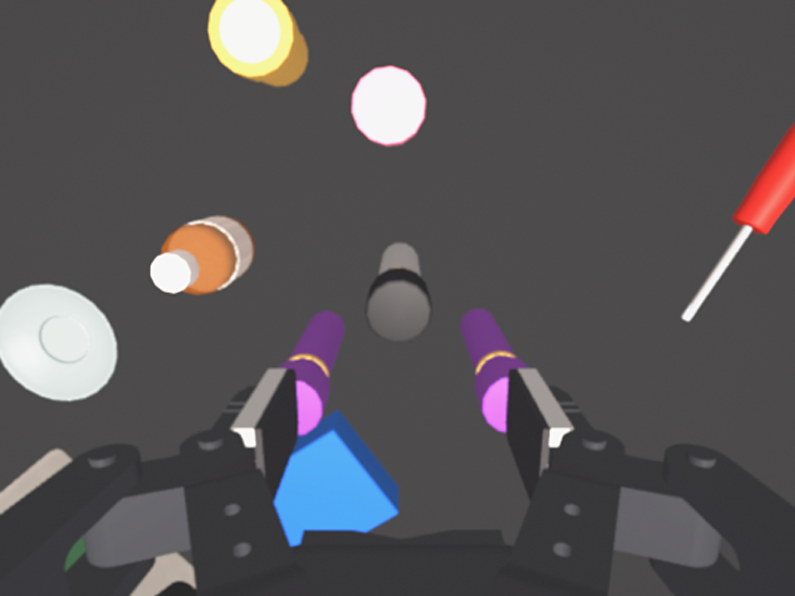

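The wrist view shows the black head centred between the fingers at (398,303), within about 1 mm of the prediction. The purple tubes are clear of the fingers. Descending to grip the head.

arm_command(
  rows="0 -1 -40 0 0 0; 0 -1 -80 0 0 0; 0 -1 -110 0 0 0; 0 -1 -133 0 0 0; 0 -1 -133 0 0 0; 0 -1 -133 0 0 0",
)

```text
t: 2.2
tool_pos: [0.497, 0.2801, 0.1709]
tool_rot: [-1.326, 2.846, -0.003]
contact_force: [0.1, -0.0, 0.0]
opening: 0.0598
```

arm_command(
  rows="0 0 0 0 0 0; 0 0 0 0 0 0; 0 0 0 0 0 0; 0 0 0 0 0 0; 0 0 0 0 0 0; 0 0 0 0 0 0",
  jaw=0,
  squeeze=40,
)

```text
t: 2.95
tool_pos: [0.498, 0.2805, 0.1729]
tool_rot: [-1.325, 2.843, -0.003]
contact_force: [-0.2, -0.8, 5.9]
opening: 0.0306
```

arm_command(
  rows="0 0 30 0 0 0; 0 0 80 0 0 0; 0 0 130 0 0 0; 0 0 180 0 0 0; 0 0 180 0 0 0; 0 0 180 0 0 0",
)

```text
t: 3.7
tool_pos: [0.4975, 0.2803, 0.3513]
tool_rot: [-1.326, 2.845, -0.002]
contact_force: [-0.4, 0.3, -1.9]
opening: 0.0307
```

```bash
python3 - <<'E'
from h import *
o=st(); Tr=np.array([.6578,-.0449,.1216])
R=Ro.from_rotvec(o["tool_rot"]).as_matrix()
plan(Tr+(.04+.173)*Z,-Z,R[:,1])
E
```

```text
t 3.7 q [ 0.383 -0.101  1.685 -0.001  1.554 -2.06 ] pos [0.4975 0.2803 0.3513] F [-0.38  0.29 -1.91] M [ 0.093  0.015 -0.016] op 0.0307
[[-0.6432 -0.7657  0.0032]
 [-0.7657  0.6432 -0.0002]
 [-0.0019 -0.0026 -1.    ]]
shift [  72.8 -303.9  -36.6] turn [ -5.42 -24.22  -2.24] | tool-z roll [ 22.  -11.4   2.2]
shift [  72.8 -303.9  -36.6] turn [-37.84   8.39 173.51] | tool-z roll [  17.6   33.9 -173.6]
```

arm_command(
  rows="15 -60 0 0 0 0; 30 -120 0 -1.5 -6 -0.5; 45 -180 0 -3 -14 -1; 60 -240 -10 -4 -20 -2; 73 -304 -36 -5.4 -24.2 -2.2; 73 -304 -36 -5.4 -24.2 -2.2; 73 -304 -36 -5.4 -24.2 -2.2; 73 -304 -36 -5.4 -24.2 -2.2; 73 -304 -36 -5.4 -24.2 -2.2; 73 -304 -36 -5.4 -24.2 -2.2",
)

```text
t: 4.95
tool_pos: [0.5708, -0.0229, 0.3159]
tool_rot: [-1.123, 2.533, -0.374]
contact_force: [-0.1, -0.5, -2.9]
opening: 0.0309
```

```bash
python3 - <<'E'
from h import *
o=st(); R=Ro.from_rotvec(o["tool_rot"]).as_matrix(); print("tilt err deg",np.degrees(np.arccos(-R[:,2]@Z)))
D={k:cam(k) for k in("scene","top","wrist")}; pickle.dump(D,open("d2.pkl","wb"))
foot=o["tool_pos"]+.173*R[:,2]; Tr=np.array([.6578,-.0449,.1216]); r=foot-Tr
print("foot in ring",r@X,r@Y,r@Z)
for k in D: print(k,proj(D[k],[foot,foot-.135*R[:,2],Tr]))
f=lambda k,a,b,w,h,s:cv2.resize(D[k]["frame"][b:b+h,a:a+w,::-1],None,fx=s,fy=s,interpolation=cv2.INTER_CUBIC)
cv2.imwrite("pics/c3.png",np.hstack([f("scene",225,200,100,150,4),f("wrist",180,120,200,300,2)]))
E
```

```text
t 4.95 q [-0.158 -0.286  1.936 -0.038  1.056 -2.552] pos [ 0.5708 -0.0229  0.3159] F [-0.07 -0.51 -2.86] M [ 0.13   0.358 -0.019] op 0.0309
[[-0.6278 -0.6609  0.4112]
 [-0.7515  0.6522 -0.099 ]
 [-0.2027 -0.3712 -0.9062]]
tilt err deg 0.07125706950641833
foot in ring 0.0007966754864480615 0.0010112622951963866 0.040998110486354385
scene [[286.178  250.9758]
 [269.8098 191.6178]
 [290.133  267.6292]]
top [[316.6257 164.7982]
 [314.6384 176.7807]
 [317.4675 161.9682]]
wrist [[282.7982 213.5517]
 [283.2832 322.0115]
 [282.9971 198.1561]]
```

View pics/c3.png

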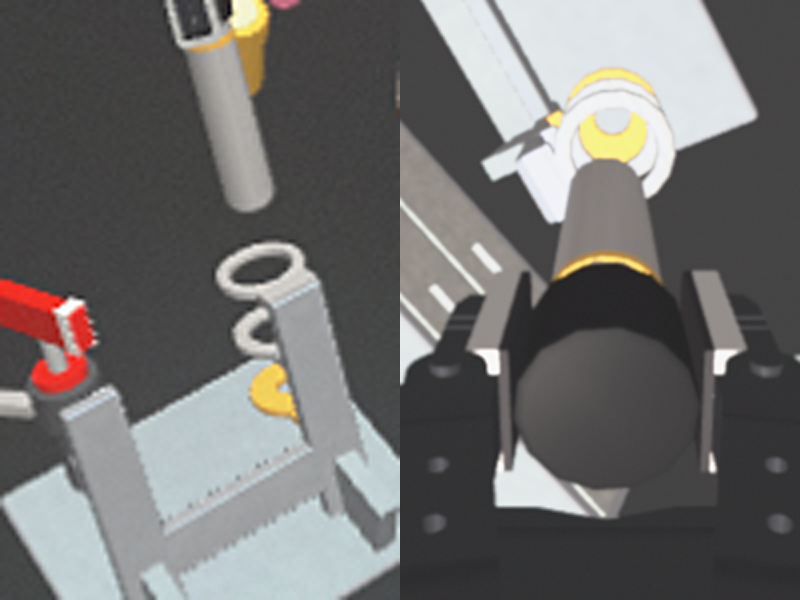

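The wrist view shows the rings at crop x≈614 and the tube axis at x≈608, so the tube is slightly to the left. I'll measure that offset within each camera, which cancels the calibration error.

```bash
python3 - <<'E'
from h import *
D=pickle.load(open("d2.pkl","rb"))
w=D["wrist"]["frame"].astype(int); sc=D["scene"]["frame"].astype(int)
def runs(f,row,a,b,thr=14):
    g=f[row,a:b].sum(1)/3; d=np.abs(np.diff(g)); return [(a+i+.5,int(g[i]),int(g[i+1])) for i in np.where(d>thr)[0]]
for r in (204,210,218,226,236): print("w",r,runs(w,r,245,325))
for r in (218,224,230,236,242,247): print("s",r,runs(sc,r,262,302))
def ell(m,nm):
    n,l,s,c=cv2.connectedComponentsWithStats(m.astype(np.uint8)); 
    for i in range(1,n):
        if s[i,4]>15: print(nm,s[i],c[i])
hsv=cv2.cvtColor(D["wrist"]["frame"],cv2.COLOR_RGB2HSV); y=(hsv[...,0]>18)&(hsv[...,0]<35)&(hsv[...,1]>120)&(hsv[...,2]>120); ell(y,"brass w")
white=(w.min(2)>240); white[:, :250]=0; white[:,330:]=0; white[235:]=0; ell(white,"white w")
for r in (160,170,178,186,192,198,204): print("wr",r,runs(w,r,250,325,10))
g=(sc.min(2)>130);g[:, :275]=0;g[:,308:]=0;g[:258]=0;g[277:]=0; ell(g,"s ring")
for r in range(259,278,3): print("sr",r,runs(sc,r,272,312,14))
E
```

```text
w 204 [(np.float64(266.5), 237, 208), (np.float64(267.5), 208, 184), (np.float64(269.5), 170, 143), (np.float64(270.5), 143, 126), (np.float64(294.5), 124, 139), (np.float64(295.5), 139, 183), (np.float64(296.5), 183, 225), (np.float64(304.5), 222, 196), (np.float64(306.5), 201, 231), (np.float64(314.5), 234, 172), (np.float64(315.5), 172, 95), (np.float64(316.5), 95, 68)]
w 210 [(np.float64(264.5), 238, 196), (np.float64(265.5), 196, 144), (np.float64(266.5), 144, 130), (np.float64(300.5), 122, 163), (np.float64(301.5), 163, 218), (np.float64(302.5), 218, 240), (np.float64(311.5), 227, 171), (np.float64(312.5), 171, 104), (np.float64(313.5), 104, 69)]
w 218 [(np.float64(245.5), 104, 176), (np.float64(246.5), 176, 223), (np.float64(262.5), 242, 221), (np.float64(263.5), 221, 162), (np.float64(264.5), 162, 135), (np.float64(301.5), 129, 166), (np.float64(302.5), 166, 197), (np.float64(303.5), 197, 180), (np.float64(304.5), 180, 132), (np.float64(305.5), 132, 88), (np.float64(306.5), 88, 69)]
w 226 [(np.float64(249.5), 69, 116), (np.float64(250.5), 116, 194), (np.float64(251.5), 194, 2
[... 5378 characters left out ...]
 212, 179), (np.float64(304.5), 179, 108), (np.float64(305.5), 108, 67)]
sr 274 [(np.float64(282.5), 78, 107), (np.float64(283.5), 107, 135), (np.float64(288.5), 164, 119), (np.float64(289.5), 119, 153), (np.float64(290.5), 153, 203), (np.float64(292.5), 207, 191), (np.float64(296.5), 194, 214), (np.float64(297.5), 214, 178), (np.float64(298.5), 178, 156), (np.float64(305.5), 169, 88), (np.float64(306.5), 88, 67)]
sr 277 [(np.float64(287.5), 57, 117), (np.float64(288.5), 117, 197), (np.float64(289.5), 197, 213), (np.float64(290.5), 213, 171), (np.float64(291.5), 171, 115), (np.float64(292.5), 115, 138), (np.float64(293.5), 138, 161), (np.float64(306.5), 163, 87), (np.float64(307.5), 87, 66)]
```

```bash
python3 - <<'E'
from h import *
D=pickle.load(open("d2.pkl","rb")); S,W=D["scene"],D["wrist"]
Tr=np.array([.6578,-.0449,.1216])
print(np.diff(proj(W,[Tr,Tr+.01*X,Tr+.01*Y]),axis=0), proj(W,[Tr+.02*X,Tr-.02*X,Tr-.076*Z]))
p=proj(S,[Tr,Tr+.001*X,Tr+.001*Y,Tr+.01*Z]); ax=p[3]-p[0]; ax/=np.linalg.norm(ax); nn=np.array([-ax[1],ax[0]]); nn*=np.sign(nn[0])
js=[(p[1]-p[0])@nn,(p[2]-p[0])@nn]
q=proj(W,[Tr,Tr+.001*X,Tr+.001*Y]); jw=[-(q[1]-q[0])[0],-(q[2]-q[0])[0]]
# moving tool by d shifts ring by -d in wrist view: want ring u shift -2.9
print("scale px/mm",js,jw)
ab=np.linalg.solve([js,jw],[-2.3,-2.9]); print("shift mm in X,Y",ab,"world mm",ab[0]*X+ab[1]*Y)
def at(v):return proj(S,[Tr-.076*Z])
print(at(0), proj(S,[Tr-.038*Z]))
E
```

```text
[[-11.112    5.9023]
 [ 17.1386   4.8894]] [[260.868  209.9108]
 [305.5049 186.2027]
 [282.8451 180.7623]]
scale px/mm [np.float64(0.18722115496317526), np.float64(0.437915077828117)] [np.float64(1.1154697184734346), np.float64(-0.6069483116225456)]
shift mm in X,Y [-4.4276 -3.3592] world mm [-4.6942 -2.3133 -1.8712]
[[298.1342 296.706 ]] [[294.2042 282.4257]]
```

arm_command(
  rows="-3.8 -1.9 -1.5 0 0 0; 3 -3.5 -16 0 0 0; 9.8 -5.2 -31.4 0 0 0; 9.8 -5.2 -31.4 0 0 0; 9.8 -5.2 -31.4 0 0 0; 9.8 -5.2 -31.4 0 0 0",
)

```text
t: 5.85
tool_pos: [0.5807, -0.0285, 0.2848]
tool_rot: [-1.122, 2.533, -0.375]
contact_force: [0.2, -0.2, -1.8]
opening: 0.0311
```

```bash
python3 - <<'E'
from h import *
o=st(); R=Ro.from_rotvec(o["tool_rot"]).as_matrix(); print("tilt err deg",np.degrees(np.arccos(-R[:,2]@Z)))
D={k:cam(k) for k in("scene","wrist")}; pickle.dump(D,open("d3.pkl","wb"))
foot=o["tool_pos"]+.173*R[:,2]; Tr=np.array([.6578,-.0449,.1216]); r=foot-Tr
print("foot in ring",r@X,r@Y,r@Z)
f=lambda k,a,b,w,h,s:cv2.resize(D[k]["frame"][b:b+h,a:a+w,::-1],None,fx=s,fy=s,interpolation=cv2.INTER_CUBIC)
cv2.imwrite("pics/c4.png",np.hstack([f("scene",258,215,50,75,8),f("wrist",240,140,80,120,5)]))
E
```

```text
t 5.85 q [-0.166 -0.238  1.949 -0.036  0.994 -2.558] pos [ 0.5807 -0.0285  0.2848] F [ 0.22 -0.24 -1.79] M [ 0.12   0.392 -0.036] op 0.0311
[[-0.6282 -0.6602  0.4117]
 [-0.7511  0.6526 -0.0995]
 [-0.203  -0.3717 -0.9059]]
tilt err deg 0.07612905291159125
foot in ring -0.002245721696123475 -0.0022225096623573128 0.008233033306443894
```

View pics/c4.png

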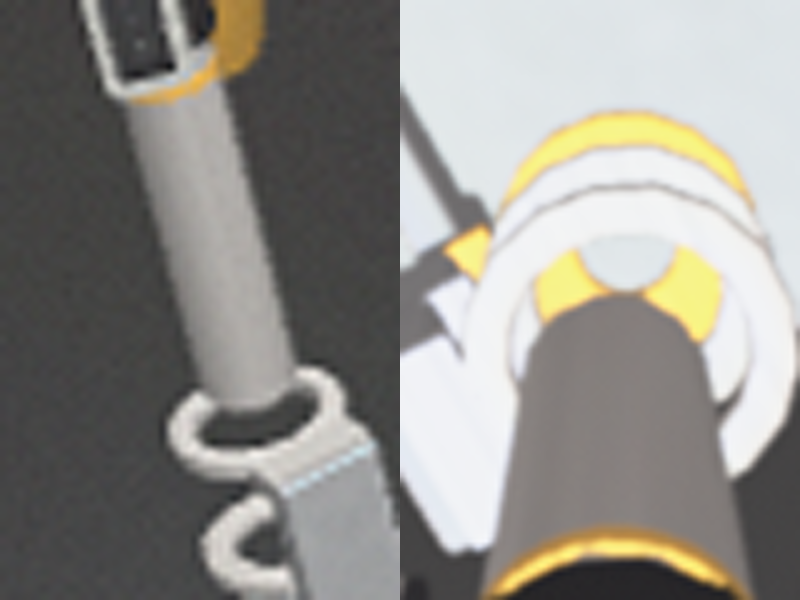

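In the scene view the tube axis (x≈257) matches the ring centre (256). In the wrist view the ring sits about 12/5 px to the right, roughly 1.7 mm. I'll correct that and go in.

arm_command(
  rows="-1.5 0.7 -0.8 0 0 0; -1.5 0.7 -0.8 0 0 0; 2.6 -0.3 -9.9 0 0 0; 6.7 -1.3 -18.9 0 0 0; 10.8 -2.3 -28 0 0 0; 14.9 -3.3 -37 0 0 0; 14.9 -3.3 -37 0 0 0; 14.9 -3.3 -37 0 0 0",
)

```text
t: 6.95
tool_pos: [0.5957, -0.0319, 0.248]
tool_rot: [-1.122, 2.533, -0.375]
contact_force: [-0.4, 0.1, -1.6]
opening: 0.0308
```

arm_command(
  rows="2 -0.5 -4.5 0 0 0; 4.1 -1 -9.1 0 0 0; 6.2 -1.5 -13.6 0 0 0; 8.2 -2 -18.1 0 0 0; 8.2 -2 -18.1 0 0 0",
)

```text
t: 7.58
tool_pos: [0.6037, -0.0339, 0.2291]
tool_rot: [-1.122, 2.534, -0.374]
contact_force: [-0.9, -0.2, -1.9]
opening: 0.031
```

arm_command(
  rows="2 -0.5 -4.5 0 0 0; 4.1 -1 -9.1 0 0 0; 5.8 -1.4 -12.7 0 0 0; 6.6 -1.6 -14.5 0 0 0; 6.6 -1.6 -14.5 0 0 0",
)

```text
t: 8.2
tool_pos: [0.6103, -0.0355, 0.2143]
tool_rot: [-1.122, 2.534, -0.374]
contact_force: [-0.0, -0.0, -3.2]
opening: 0.0307
```

arm_command(
  rows="0.8 -0.2 -1.8 0 0 0; 1.6 -0.4 -3.6 0 0 0; 1.6 -0.4 -3.6 0 0 0",
)

```text
t: 8.57
tool_pos: [0.6118, -0.0359, 0.2105]
tool_rot: [-1.122, 2.534, -0.373]
contact_force: [0.3, 0.2, -0.4]
opening: 0.0307
```

arm_command(
  rows="0.4 -0.1 -0.9 0 0 0; 0.8 -0.2 -1.8 0 0 0; 0.8 -0.2 -1.8 0 0 0",
)

```text
t: 8.95
tool_pos: [0.6125, -0.0361, 0.2086]
tool_rot: [-1.123, 2.535, -0.373]
contact_force: [0.3, 0.5, -1.7]
opening: 0.0309
```

arm_command(
  rows="0.4 -0.1 -0.9 0 0 0; 0.8 -0.2 -1.8 0 0 0; 0.8 -0.2 -1.8 0 0 0",
)

```text
t: 9.32
tool_pos: [0.6136, -0.036, 0.2084]
tool_rot: [-1.122, 2.534, -0.373]
contact_force: [-6.1, 1.6, 6.3]
opening: 0.0307
```

The foot is seated: about 8 N axial at the expected depth. Releasing and backing out along the axis.

arm_command(
  rows="-0.2 0.1 0.5 0 0 0; -0.2 0.1 0.5 0 0 0; -0.2 0.1 0.5 0 0 0; -0.2 0.1 0.5 0 0 0; -0.2 0.1 0.5 0 0 0",
  jaw=0.7,
)

```text
t: 9.95
tool_pos: [0.6134, -0.0359, 0.2088]
tool_rot: [-1.122, 2.534, -0.373]
contact_force: [-0.1, -0.5, -0.3]
opening: 0.0598
```

arm_command(
  rows="-12.3 3 27.2 0 0 0; -25 6 55 0 0 0; -41 10 91 0 0 0; -49 12 109 0 0 0; -49 12 109 0 0 0; -49 12 109 0 0 0",
)

```text
t: 10.7
tool_pos: [0.5641, -0.024, 0.316]
tool_rot: [-1.123, 2.536, -0.371]
contact_force: [-0.0, -0.8, -0.4]
opening: 0.0596
```

```bash
python3 - <<'E'
from h import *
o=st(); D={k:cam(k) for k in("scene","wrist","top")}; pickle.dump(D,open("d4.pkl","wb"))
f=lambda k,a,b,w,h,s:cv2.resize(D[k]["frame"][b:b+h,a:a+w,::-1],None,fx=s,fy=s,interpolation=cv2.INTER_CUBIC)
cv2.imwrite("pics/c5.png",np.hstack([f("scene",210,230,100,100,5),f("top",315,145,75,125,4)]))
E
```

```text
t 10.7 q [-0.163 -0.303  1.949 -0.036  1.064 -2.557] pos [ 0.5641 -0.024   0.316 ] F [-0.   -0.76 -0.42] M [ 0.024  0.211 -0.047] op 0.0596
[[-0.629  -0.6617  0.408 ]
 [-0.7509  0.653  -0.0986]
 [-0.2012 -0.3683 -0.9077]]
```

View pics/c5.png

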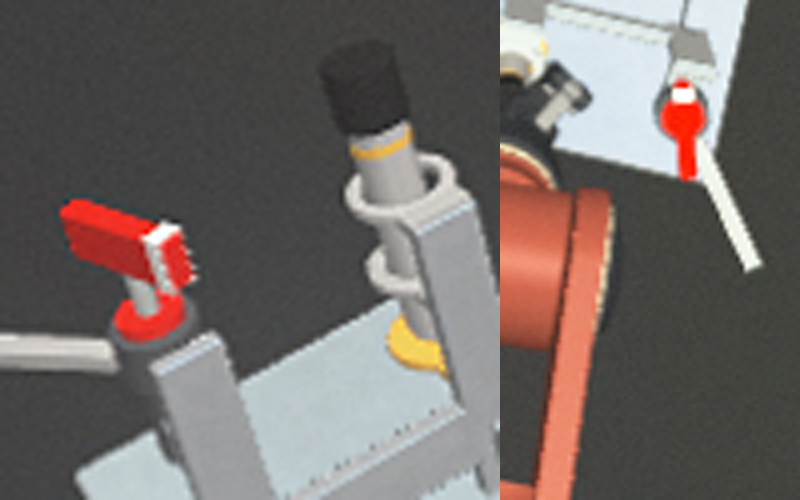

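The tube is home: foot on brass and head up. The bar still points nearly along the robot's x, white end away. Next I'll hover above the handle.

```bash
python3 - <<'E'
from h import *
T=pickle.load(open("d4.pkl","rb"))["top"]; H=np.array([.6115,-.158,.152])
# bar ends in top view (crop offset 315,145 x4, crop starts at x=500)
uv=[(315+183/4,145+82/4),(315+189/4,145+178/4)]
cc,v=ray(T,uv); P=H+.012*Z; q=np.array([cc+r*((P-cc)@Z)/(r@Z) for r in v]); d=q[0]-q[1]; print(q,np.linalg.norm(d)); d/=np.linalg.norm(d)
print("bar dir X,Y",d@X,d@Y,"centre-H in X,Y",(q.mean(0)-P)@X,(q.mean(0)-P)@Y); print("predicted from arm",0)
plan(H+(.054+.08)*Z,-Z,np.cross(Z,d)); st()
E
```

```text
[[ 0.6362 -0.1538  0.176 ]
 [ 0.5772 -0.1605  0.15  ]] 0.06488941967870085
bar dir X,Y 0.9492039734814217 0.31466143190273616 centre-H in X,Y 0.00022940324941432582 -0.00030630312642075284
predicted from arm 0
shift [  -7.6 -120.6  -42.2] turn [ 17.55  -4.48 -39.14] | tool-z roll [ 0.2 -0.1 43.1]
shift [  -7.6 -120.6  -42.2] turn [-56.02  13.49 124.16] | tool-z roll [   0.2    0.2 -136.9]
t 10.85 q [-0.163 -0.302  1.949 -0.036  1.064 -2.557] pos [ 0.5641 -0.024   0.3156] F [-0.17 -0.88  0.39] M [-0.019  0.226 -0.002] op 0.0599
[[-0.6292 -0.662   0.4073]
 [-0.7509  0.6531 -0.0985]
 [-0.2008 -0.3678 -0.908 ]]
```

arm_command(
  rows="-2 -30 0 4.5 -1.1 -9.8; -4 -60 0 8.8 -2.2 -19.6; -6 -90 -15 13.2 -3.4 -29.4; -7.6 -120.6 -42 17.5 -4.5 -39.1; -7.6 -120.6 -42 17.5 -4.5 -39.1; -7.6 -120.6 -42 17.5 -4.5 -39.1; -7.6 -120.6 -42 17.5 -4.5 -39.1; -7.6 -120.6 -42 17.5 -4.5 -39.1",
)

```text
t: 11.85
tool_pos: [0.557, -0.144, 0.2748]
tool_rot: [-0.113, 2.713, -0.168]
contact_force: [-0.6, -0.6, -0.7]
opening: 0.0599
```

```bash
python3 - <<'E'
from h import *
o=st(); d=cam("wrist"); pickle.dump(d,open("w5.pkl","wb"))
H=np.array([.6115,-.158,.152]); print("pred bar ctr(top face), ends",proj(d,[H+.012*Z,H+.012*Z+.032*(.949*X+.315*Y),H+.012*Z-.032*(.949*X+.315*Y)])*1.42)
save(d,"w5.png",s=1.42)
E
```

```text
t 11.85 q [-0.408 -0.251  1.977  0.086  0.984 -2.094] pos [ 0.557  -0.144   0.2748] F [-0.55 -0.64 -0.74] M [ 0.059  0.199 -0.018] op 0.0599
[[-0.9094 -0.0542  0.4124]
 [-0.1047  0.9894 -0.1008]
 [-0.4025 -0.1348 -0.9054]]
pred bar ctr(top face), ends [[401.3809 332.7239]
 [401.2835 407.9703]
 [401.4869 250.915 ]]
```

View pics/w5.png

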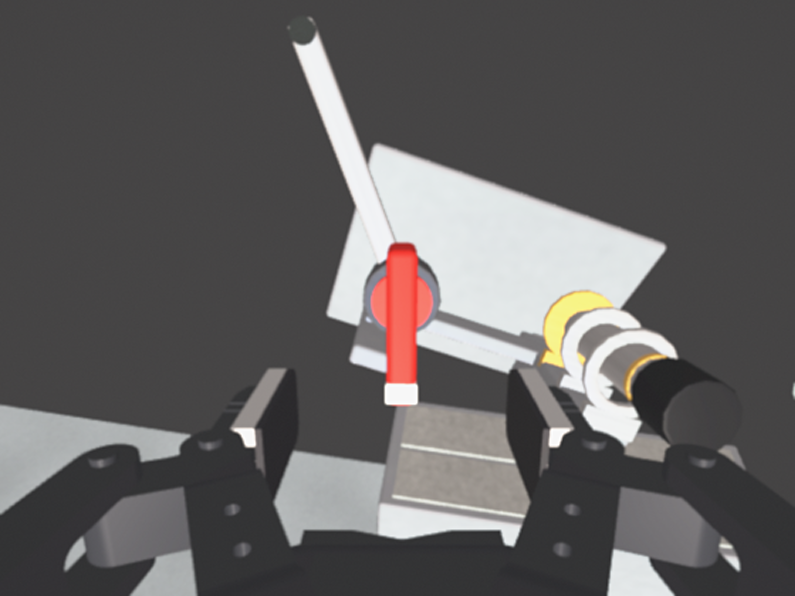

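The wrist view shows the bar upright in the image at x≈402, midway between the fingers, with ends at about 250 and 404 (predicted 251 and 408). Descending to grip.

arm_command(
  rows="10 -2.5 -22 0 0 0; 20 -5 -44 0 0 0; 28 -7 -63 0 0 0; 32 -8.1 -72.9 0 0 0; 32 -8.1 -72.9 0 0 0; 32 -8.1 -72.9 0 0 0",
)

```text
t: 12.65
tool_pos: [0.5893, -0.1522, 0.2028]
tool_rot: [-0.113, 2.712, -0.169]
contact_force: [-0.4, 0.7, -0.1]
opening: 0.0597
```

arm_command(
  rows="0 0 0 0 0 0; 0 0 0 0 0 0; 0 0 0 0 0 0; 0 0 0 0 0 0; 0 0 0 0 0 0; 0 0 0 0 0 0; 0 0 0 0 0 0",
  jaw=0,
  squeeze=60,
)

```text
t: 13.52
tool_pos: [0.5894, -0.1521, 0.2035]
tool_rot: [-0.113, 2.712, -0.169]
contact_force: [-4.0, 1.9, 5.6]
opening: 0.0111
```

```bash
python3 - <<'E'
from h import *
o=st(); R=Ro.from_rotvec(o["tool_rot"]).as_matrix(); print("tilt",np.degrees(np.arccos(-R[:,2]@Z)))
H=np.array([.6115,-.158,.152]); r=o["tool_pos"]+.054*R[:,2]-H; print("grasp-H XYZ mm",1000*r@X,1000*r@Y,1000*r@Z, "moment about Z",np.array(o["wrist_torque"])@Z)
# world shifts of TCP for rotation about handle axis by -th: TCP on axis -> lateral offset stays 0
for th in (10,20,30): print(th,-th*Z)
E
```

```text
t 13.53 q [-0.398 -0.092  1.963  0.09   0.837 -2.098] pos [ 0.5894 -0.1521  0.2035] F [-4.    1.94  5.61] M [0.246 0.47  0.091] op 0.0111
[[-0.9087 -0.0541  0.4138]
 [-0.1049  0.9893 -0.1011]
 [-0.4039 -0.1353 -0.9047]]
tilt 0.21461741006860327
grasp-H XYZ mm 1.2388517028311548 0.4951088896668223 2.366449697368877 moment about Z 0.028493669480988932
10 [ 4.1059 -1.0009 -9.0631]
20 [  8.2119  -2.0018 -18.1262]
30 [ 12.3178  -3.0028 -27.1892]
```

arm_command(
  rows="0 0 0 2.05 -0.5 -4.53; 0 0 0 4.11 -1 -9.06; 0 0 0 6.16 -1.5 -13.6; 0 0 0 8.21 -2 -18.13; 0 0 0 10.26 -2.5 -22.66; 0 0 0 12.32 -3 -27.19; 0 0 0 12.32 -3 -27.19",
)

```text
t: 14.4
tool_pos: [0.5893, -0.1526, 0.2036]
tool_rot: [0.589, 2.637, -0.016]
contact_force: [-3.3, -2.3, 2.1]
opening: 0.0105
```

```bash
cat >> h.py <<'E'
def tq():
    o=monitor.get_obs(); R=Ro.from_rotvec(o["tool_rot"]).as_matrix(); y=R[:,1]; a=np.degrees(np.arctan2(y@Y,y@X))
    r=o["tool_pos"]-np.array([.5894,-.1521,.2035])
    print("t",round(o["t"],2),"angle",round(a,1),"q6",round(o["q"][5],2),"MZ",round(np.array(o["wrist_torque"])@Z,3),"F XYZ",np.round([np.array(o["contact_force"])@e for e in(X,Y,Z)],1),"drift mm",np.round([1000*r@e for e in(X,Y,Z)],1),"op",round(o["opening"],4))
E
python3 -c "from h import *;tq()"
```

```text
t 14.4 angle 78.6 q6 -1.57 MZ -0.061 F XYZ [-1.5 -3.1  3.1] drift mm [ 0.1 -0.5  0.1] op 0.0105
```

arm_command(
  rows="0 0 0 2.05 -0.5 -4.53; 0 0 0 4.11 -1 -9.06; 0 0 0 6.16 -1.5 -13.6; 0 0 0 8.21 -2 -18.13; 0 0 0 10.26 -2.5 -22.66; 0 0 0 12.32 -3 -27.19; 0 0 0 14.37 -3.5 -31.72; 0 0 0 16.42 -4 -36.25; 0 0 0 16.42 -4 -36.25",
)

```text
t: 15.52
tool_pos: [0.5889, -0.1532, 0.2035]
tool_rot: [1.465, 2.293, 0.187]
contact_force: [-5.6, -2.5, 3.2]
opening: 0.0108
```

```bash
python3 -c "
from h import *;tq();d=cam('scene');save(d,'s6.png',(200,220,340,350),4);save(cam('top'),'t6.png',(290,110,400,220),5)"
```

```text
t 15.53 angle 38.6 q6 -0.87 MZ -0.038 F XYZ [-3.1 -3.8  4.9] drift mm [-0.2 -1.1  0.1] op 0.0108
```

arm_command(
  rows="0 0 0 2.05 -0.5 -4.53; 0 0 0 4.11 -1 -9.06; 0 0 0 6.16 -1.5 -13.6; 0 0 0 8.21 -2 -18.13; 0 0 0 10.26 -2.5 -22.66; 0 0 0 12.32 -3 -27.19; 0 0 0 12.32 -3 -27.19",
)

```text
t: 16.5
tool_pos: [0.5885, -0.1534, 0.2033]
tool_rot: [2.036, 1.865, 0.33]
contact_force: [-5.8, -0.6, 4.3]
opening: 0.0114
```

```bash
python3 -c "
from h import *;tq();d=cam('scene');save(d,'s7.png',(200,220,340,350),4)"
```

```text
t 16.5 angle 8.7 q6 -0.35 MZ -0.051 F XYZ [-3.1 -2.   6.2] drift mm [-0.6 -1.5  0. ] op 0.0114
```

View pics/s7.png

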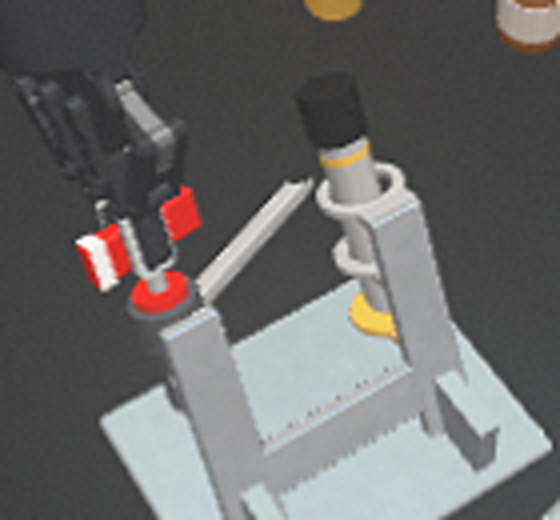

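The arm has swung nearly up to the tube, which is still home. From here I'll take small steps and watch the torque.

arm_command(
  rows="0 0 0 2.05 -0.5 -4.53; 0 0 0 4.11 -1 -9.06; 0 0 0 4.11 -1 -9.06",
)

```text
t: 16.92
tool_pos: [0.5883, -0.1535, 0.2032]
tool_rot: [2.202, 1.694, 0.375]
contact_force: [-4.6, -0.2, 2.1]
opening: 0.011
```

```bash
python3 -c "from h import *;tq()"
```

```text
t 16.93 angle -1.1 q6 -0.18 MZ -0.013 F XYZ [-3.1 -1.3  3.8] drift mm [-0.8 -1.6  0.1] op 0.011
```

arm_command(
  rows="0 0 0 0.82 -0.2 -1.81; 0 0 0 1.64 -0.4 -3.63; 0 0 0 1.64 -0.4 -3.63",
)

```text
t: 17.3
tool_pos: [0.5882, -0.1535, 0.2032]
tool_rot: [2.267, 1.621, 0.392]
contact_force: [-5.5, 0.2, 3.2]
opening: 0.011
```

```bash
python3 -c "from h import *;tq()"
```

```text
t 17.3 angle -5.1 q6 -0.11 MZ -0.02 F XYZ [-3.5 -1.1  5.2] drift mm [-0.9 -1.6  0. ] op 0.011
```

arm_command(
  rows="0 0 0 0.82 -0.2 -1.81; 0 0 0 1.64 -0.4 -3.63; 0 0 0 1.64 -0.4 -3.63",
)

```text
t: 17.68
tool_pos: [0.5882, -0.1534, 0.2031]
tool_rot: [2.329, 1.545, 0.41]
contact_force: [-5.1, -0.1, 3.7]
opening: 0.011
```

```bash
python3 -c "from h import *;tq()"
```

```text
t 17.68 angle -9.1 q6 -0.04 MZ -0.044 F XYZ [-2.9 -1.3  5.4] drift mm [-1.  -1.6  0. ] op 0.011
```

arm_command(
  rows="0 0 0 0.82 -0.2 -1.81; 0 0 0 1.64 -0.4 -3.63; 0 0 0 1.64 -0.4 -3.63",
)

```text
t: 18.05
tool_pos: [0.5881, -0.1534, 0.2031]
tool_rot: [2.389, 1.466, 0.426]
contact_force: [-5.0, -0.6, 3.2]
opening: 0.0112
```

```bash
python3 -c "from h import *;tq()"
```

```text
t 18.05 angle -13.2 q6 0.03 MZ 0.178 F XYZ [-2.9 -1.8  4.9] drift mm [-1.  -1.6  0. ] op 0.0112
```

arm_command(
  rows="0 0 0 0.82 -0.2 -1.81; 0 0 0 1.23 -0.3 -2.72; 0 0 0 1.23 -0.3 -2.72",
)

```text
t: 18.42
tool_pos: [0.5881, -0.1534, 0.2031]
tool_rot: [2.433, 1.406, 0.439]
contact_force: [-5.3, 0.6, 3.0]
opening: 0.0114
```

```bash
python3 -c "from h import *;tq()"
```

```text
t 18.43 angle -16.2 q6 0.08 MZ 0.242 F XYZ [-3.5 -0.6  5. ] drift mm [-1.1 -1.6  0.1] op 0.0114
```

arm_command(
  rows="0 0 0 0.62 -0.15 -1.36; 0 0 0 1.23 -0.3 -2.72",
)

```text
t: 18.68
tool_pos: [0.588, -0.1534, 0.2031]
tool_rot: [2.476, 1.344, 0.451]
contact_force: [-4.9, -0.8, 2.7]
opening: 0.0111
```

```bash
python3 -c "from h import *;tq()"
```

```text
t 18.68 angle -19.3 q6 0.13 MZ 0.366 F XYZ [-3.  -2.   4.4] drift mm [-1.1 -1.6  0.1] op 0.0111
```

arm_command(
  rows="0 0 0 0 0 0; 0 0 0 0 0 0",
)

```text
t: 18.92
tool_pos: [0.588, -0.1534, 0.203]
tool_rot: [2.476, 1.343, 0.451]
contact_force: [-5.0, -0.4, 3.9]
opening: 0.0112
```

```bash
python3 -c "
from h import *;tq();d=cam('scene');pickle.dump(d,open('s8.pkl','wb'));save(d,'s8.png',(200,220,340,350),4)"
```

```text
t 18.93 angle -19.3 q6 0.14 MZ 0.242 F XYZ [-2.7 -1.6  5.6] drift mm [-1.1 -1.6  0. ] op 0.0112
```

View pics/s8.png

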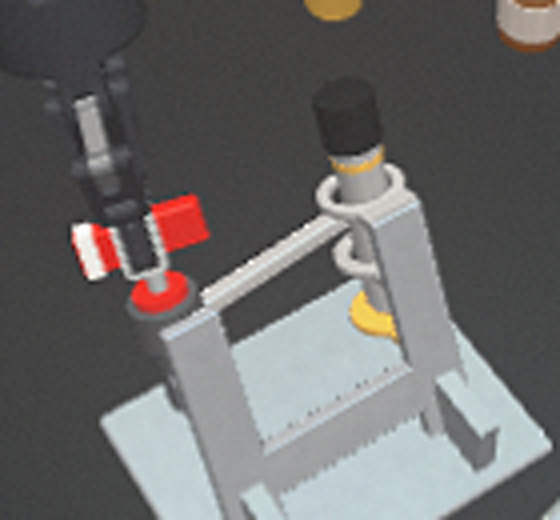

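The clutch is slipping: 0.37 N m while moving, 0.24 held at both −16.2° and −19.3°. Slip began between −9° and −16°, so it stands at 3 to 10° now. Turning about 9° more gives 12 to 19°.

arm_command(
  rows="0 0 0 0.82 -0.2 -1.81; 0 0 0 1.64 -0.4 -3.63; 0 0 0 2.46 -0.6 -5.44; 0 0 0 3.29 -0.8 -7.25; 0 0 0 3.7 -0.9 -8.16; 0 0 0 3.7 -0.9 -8.16",
)

```text
t: 19.73
tool_pos: [0.5879, -0.1533, 0.203]
tool_rot: [2.594, 1.154, 0.486]
contact_force: [-6.3, 0.8, 3.7]
opening: 0.0109
```

```bash
python3 -c "
from h import *;tq();d=cam('scene');pickle.dump(d,open('s9.pkl','wb'))
a=pickle.load(open('s8.pkl','rb'))['frame'].astype(int);b=d['frame'].astype(int);k=np.abs(a-b).max(2)>40;k[:,:265]=0;print('pixels changed near tube/arm',k[230:320,265:310].sum())"
```

```text
t 19.73 angle -28.3 q6 0.29 MZ 0.333 F XYZ [-4.2 -0.8  6. ] drift mm [-1.3 -1.6  0. ] op 0.0109
pixels changed near tube/arm 0
```

The arm and tube did not move while the handle turned 9.0°, so all of that was slip. Letting go.

arm_command(
  rows="0 0 0 0 0 0; 0 0 0 0 0 0; 0 0 0 0 0 0; 0 0 0 0 0 0",
  jaw=0.5,
)

```text
t: 20.27
tool_pos: [0.5879, -0.1533, 0.2029]
tool_rot: [2.594, 1.153, 0.486]
contact_force: [0.5, 0.3, 0.2]
opening: 0.0422
```

arm_command(
  rows="-8 2 18 0 0 0; -20 5 45 0 0 0; -41 10 91 0 0 0; -60 -20 130 0 0 0; -90 -60 140 0 0 0; -110 -90 140 0 0 0; -110 -90 140 0 0 0; -110 -90 140 0 0 0; -110 -90 140 0 0 0",
)

```text
t: 21.4
tool_pos: [0.4784, -0.2424, 0.3426]
tool_rot: [2.594, 1.155, 0.487]
contact_force: [-0.2, -0.0, -0.8]
opening: 0.0425
```

```bash
python3 - <<'E'
from h import *
st(); d=cam("scene"); t=cam("top")
f=lambda d,a,b,w,h,s:cv2.resize(d["frame"][b:b+h,a:a+w,::-1],None,fx=s,fy=s,interpolation=cv2.INTER_CUBIC)
cv2.imwrite("pics/fin.png",np.hstack([f(d,205,225,110,120,4),f(t,295,120,90,120,4)]))
E
```

```text
t 21.4 q [-0.676 -0.389  1.97   0.19   1.176  0.017] pos [ 0.4784 -0.2424  0.3426] F [-0.24 -0.02 -0.81] M [ 0.017  0.139 -0.002] op 0.0425
[[ 0.6277  0.6665  0.4022]
 [ 0.7534 -0.6501 -0.0986]
 [ 0.1957  0.3649 -0.9102]]
```

View pics/fin.png

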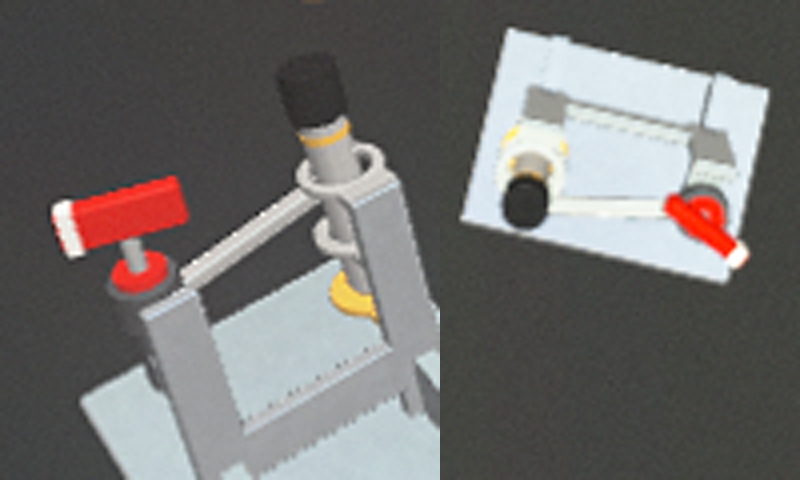

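The final picture shows the tube head up in the rings with its foot on brass, the locking arm against it and the gripper clear. Handing in.

```bash
python3 -c "
from station import workorder; print(workorder.finish_job())"
```

```text
the job is handed in; nothing more can be done
None
```

The eyepiece tube rests head up on the brass ring, the locking arm is jammed against it, and the clutch has slipped by an estimated 12–19°. I handed the job in at about 21 s of the allowed 72; it reports no verdict.

- **Tube:** I gripped it by the head and slid it down the 25° axis until I felt about 8 N axial contact. Its foot was then within about 1 mm of the expected depth. The first ring estimate was about 4 mm off sideways, which I corrected from the wrist and scene pictures before going in. After release the pictures showed the foot on the brass ring.
- **Handle:** I turned it about 137° clockwise in one grip. The wrist torque rose from about 0 to 0.37 N m while moving and settled at about 0.24 N m when held. That matches the stated clutch (0.35 and 0.2 N m).
- **Slip:** I could not read the slip directly. In the last 9° of turning, neither the arm nor the tube moved in the scene picture, so all of that was slip. Another 3–10° came before it. Estimating from the arm's start angle gives about 16°, which agrees.
- **Final state:** The last pictures and force readings show the gripper open and touching nothing. The locking arm tilted the tube slightly within the ring clearance; I judged this by eye as well under 0.15 rad and did not measure it. I touched no bystander that I know of, but I did not measure their final positions.

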